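# Time the tape winder: zero the counter, find the spindle flat, hold the collar on it

## Robot

A 6-joint arm with a two-finger parallel gripper is mounted at the origin on a cart in front of the work surface, level with it; the furniture and walls round the work are solid. World frame = base frame: x ahead of the robot, y to its left, z up, the work surface at z = 0. Lengths are in m, angles in rad, forces in N, time in s.
With the tool pointing down it reaches from about 0.35 to 0.775 m from the base axis. Payload 7.3 kg.
Tool frame: the origin (TCP) lies midway between the tips of the shut fingers; the grasp point (between the pads) lies 19 mm behind it; y points along the fingers, x is the direction in which the jaws open and shut, and the axes are right-handed (so a half turn about y gives the same grasp; the last joint's range is limited). The gripper opens to 92 mm and grips with 3 to 60 N. Pads are 19 mm wide; open, the fingers measure 130 mm over their backs; the gripper's body (75 mm by 190 mm) begins 47 mm behind the grasp point.
Start: joints at [-1.486, 0.342, 1.524, -0, 1.275, -0.146], TCP at [0.12, -0.511, 0.227] pointing down, gripper open.
Joint ranges: [-2.53, 2.53], [-0.77, 2.02], [0.04, 2.7], [-1, 4.14], [0.28, 2.66], [-3.11, 3.11]. Speed limits (rad/s): [2.57, 2.57, 3.14, 3.14, 3.14, 3.14].

## Interface

Orientations are given as a rotation vector (axis times angle).
In Python, from workcell import robot gives the robot as it stands. The module is installed in compiled form; this text tells all that it offers.
- The arm moves only by the tool arm_command, never from a script. Its argument "motion" is a list of rows, each a list of 2 entries, a list of its own where there are three numbers: the shift along the tool's x, y, z in cm, then the turn about the tool's y in degrees. A call has exactly 5 rows; each row is the pose to reach, as a shift and turn from the pose commanded when the call began, along the tool's axes at that moment; what a row does not reach only later rows make up. A row lasts 1/12 s, in which the tool goes at most 41.7 mm and 7.16 degrees, less where a joint would pass 70% of its speed; a pose out of reach is approached as far as the arm can. A call with a gripper value outside its range is refused whole. "jaw" is the opening in per cent of the stroke, from 0 (shut) to 100 (fully open), set as the call begins (left out, the last holds). The fingers move at their own pace and stop on an object; "newtons" is the grip in N (left out, the last holds). Time passes only in rows, so rows that repeat a pose let the fingers close, or fill a call up. It gives the time, the measured TCP pose, the force and the opening at its end, in the units of the state.
- robot.sense(): the state, without advancing time (a new reading comes with each control period).
- robot.get_image(name): name is "scene" or "top"; returns a dict with "pixels" (384x512x3 uint8, red, green, blue), "camera_matrix" (3x3 intrinsics, pixels), "T" (4x4, takes a point from camera to world coordinates). Camera axes: x right, y down, z forward; pixel columns grow to the right and rows downward; lengths in m; the calibration is good to about 2 mm. A picture is of the moment at which its call begins. There is no depth.
- robot.job_done(): hands the job in, once; it reports no verdict.
Trained networks look in a picture, given as the dict that the camera call returned (one of the last four; its "shot" number tells which), for a name from the list of things; names that differ only in an ending like _2 or _b are one class to them, and where a whole thing is asked for, a point or a joint stands for the part that bears it (a point fixed in the world has none). Each returns a list of dicts, best first, with "confidence" (0 to 1); they miss things now and then, are a little off and sometimes report something else, mostly with a low value. They report only what shows in the picture. A call takes as long as a camera call.
- robot.spot_in(target, picture): "bbox" ([left, top, width, height] in pixels, round what is visible of it).
- robot.masks_of(target, picture): "pixels" (384x512 bool, what is visible of it) and "bbox" ([left, top, width, height] in pixels, round what is visible of it).
- robot.pinpoint(target, picture): "point" ([column, row] in pixels: a listed point, or the origin of a listed thing).
The state is a dict: "time": time; "joint_pos": joint angles; "joint_velocities": joint speeds; "tau": joint torques, N m; "tcp_pos": TCP position; "tcp_rot": TCP orientation; "ft_force": force on the tool from outside, world axes, zero at the start; "wrist_torque": the same for the moment, N m; "grip_width": opening from 0.0 (shut) to 1.0 (fully open).
Only numpy, scipy, OpenCV 4.12 (cv2) and the standard library are available. Lean on these libraries where they do the work, as an engineer would, in place of code of your own. Each camera call takes 0.05 s, during which the arm holds its last target.

## Task

Get the tape winder ready for its set screw to be tightened: first turn the black reset knob back to its zero stop, then turn the spindle between the fingers until they lie on its flat and the flat faces the same way as the brass set screw. Then lift the collar straight up the spindle until the set screw is level with the middle of the flat, and finish while holding it there, gripped, for a colleague with the key. Leave the tape reel, the paste jar and the thread bobbin where they stand.

Things in the scene. Friction and masses are not known exactly. Their poses are not given: they have to be found in the camera images.
- winder: Low grey gear housing with a white top plate, 150 x 250 mm, fixed to the table; its top is 35 mm above the table. Origin: centre of the underside, on the table. Its -x axis (roughly towards the robot) is the front. The spindle stands upright at (0, -65 mm) and the reset knob at (0, +65 mm) in this frame. Between the top plate and the resting collar is a round shoulder 25 mm in diameter, reaching 54 mm above the table
- reset_knob (a joint): Turn of the reset knob (rad): 0 at the hard zero stop, positive clockwise seen from above, so it is zeroed by turning it anticlockwise until it stops; friction about 0.04 N m, stays where left. At 0 its white pointer points to the winder's -x, at the long red mark
- knob_grip (a point): Point on the vertical axis of the black reset knob, 53 mm above the table, half-way up its upright bar grip (46 mm long, 14 mm thick, from 41 to 65 mm above the table; below it a disc 48 mm across, from 36 mm). At zero the bar lies along the winder's x; this point's x axis lies along the bar and turns with it
- spindle (a joint): Turn of the spindle (rad): 0 when its flat faces the winder's -x, as the set screw always does; positive anticlockwise seen from above, starts positive, so it is turned clockwise to 0 (stops at +2.6 and -2.6); friction about 0.04 N m, stays where left. It turns freely inside the collar
- flat (a point): Centre of the bright flat on the dark upright spindle, 83 mm above the table. The flat faces along this point's -x axis, which turns with the spindle. The spindle is 22 mm round; from 72 to 94 mm above the table (its top) it is D-shaped with the flat 7.5 mm off the axis, so fingers closed on flat and back measure 18.5 mm, on the round 22 mm. Fingers squeezing near the flat turn the spindle until the flat lies against a finger
- collar (a joint): Height of the collar above its rest on the shoulder (m), 0 to 0.028; it weighs about 120 g and drops back when let go. At 0.021 the set screw is level with the middle of the flat
- collar_centre (a point): Centre of the aluminium collar, on the spindle axis, 62 mm above the table at rest: a ring 40 mm in diameter and 16 mm high (54 to 70 mm above the table at rest). A guide arm at the winder's +x side (12 mm wide, out to 44 mm from the axis, no higher than the collar) with a rod down into the housing keeps it from turning; it slides only straight up. Grip it from above across the winder's y, with the spindle (32 mm above this point at rest) between the fingers
- set_screw (a point): Outer end of the brass set screw (12 mm in diameter) on the collar, 25.5 mm from the axis towards the winder's -x
- reel_centre (a point): Centre of a loose reel of unbleached cotton tape, 88 mm across and 105 mm tall, to the robot's right of the winder; a bystander
- jar_centre (a point): Centre of a loose white paste jar with a black cap, 64 mm across and 68 mm tall, to the left of the winder; a bystander
- bobbin_centre (a point): Centre of a loose bobbin of linen thread, 33 mm across and 42 mm tall, to the left of the winder; a bystander

How it is judged:
By the outcome, as a careful person would: the job done as asked, in the order asked, and still so for the second after the job is handed in, while the arm keeps its last pose, push and grip.
It also fails if it takes over 64 s, if anything falls off the work surface, if the arm or the gripper's body presses on something with over 40 N, if the wrist force passes 120 N, or if a joint passes its speed limit or range.

## Working session

There is one attempt and no reset: what is moved stays moved. The work goes in short steps, Python scripts to look and compute and a tool call to move; the robot and the scene stay as the last step left them, time stands still between calls to the robot, and variables do not carry over. Pictures are saved under pics/ and viewed, and the job is handed in when it is done.

Besides the shell and the picture viewer there is one more tool, called by a JSON object that holds its "name" and its "arguments". arm_command: Moves the arm, as the interface text tells. Its arguments: {"type":"object","properties":{"motion":{"type":"array"},"jaw":{"type":"number"},"newtons":{"type":"number"}},"required":["motion"]}

```bash
mkdir -p pics; cat > h.py <<'E'
import numpy as np, cv2
from workcell import robot
from scipy.spatial.transform import Rotation as R
def snap(name,fn):
    p=robot.get_image(name); cv2.imwrite('pics/'+fn,cv2.cvtColor(p['pixels'],cv2.COLOR_RGB2BGR)); return p
def at_z(p,uv,z):
    K=np.array(p['camera_matrix']);T=np.array(p['T'])
    d=T[:3,:3]@np.linalg.solve(K,[uv[0],uv[1],1.]);o=T[:3,3]
    return o+d*(z-o[2])/d[2]
def proj(p,X):
    K=np.array(p['camera_matrix']);T=np.array(p['T'])
    c=T[:3,:3].T@(np.array(X)-T[:3,3]);u=K@c;return u[:2]/u[2]
E
python3 - <<'E'
from h import *
Z=dict(winder=0,knob_grip=.053,flat=.083,collar_centre=.062,set_screw=.062,reel_centre=.0525,jar_centre=.034,bobbin_centre=.021)
for n in ['top','scene']:
    p=snap(n,n+'1.png'); print(n,p['T'][:3,3].round(3))
    for k,z in Z.items():
        r=robot.pinpoint(k,p)
        for q in r[:2]: print(k,np.round(q['point'],1),round(q['confidence'],2),at_z(p,q['point'],z).round(4))
print(robot.sense())
E
```

```text
top [ 0.289 -0.026  1.39 ]
winder [236.5 188.4] 0.95 [0.5761 0.022  0.    ]
knob_grip [217.1 189.5] 0.62 [0.5609 0.0858 0.053 ]
flat [253.8 172.4] 0.59 [ 0.6139 -0.0378  0.083 ]
collar_centre [253.2 181.9] 0.66 [ 0.5861 -0.0362  0.062 ]
set_screw [257.3 187.6] 0.61 [ 0.5666 -0.0501  0.062 ]
reel_centre [347.5 167.5] 0.98 [ 0.6411 -0.3592  0.0525]
reel_centre [254.9 174. ] 0.4 [ 0.6159 -0.0419  0.0525]
jar_centre [139.2 182. ] 0.65 [0.5892 0.3559 0.034 ]
bobbin_centre [145.7 225.3] 0.59 [0.4413 0.3289 0.021 ]
scene [-0.067  0.464  0.709]
winder [226.6 212.9] 0.62 [0.5734 0.0204 0.    ]
knob_grip [206.5 209.5] 0.76 [0.5698 0.0867 0.053 ]
flat [111.2 255.6] 0.6 [0.547  0.3513 0.083 ]
flat [306.2 145.8] 0.53 [ 0.592  -0.3108  0.083 ]
collar_centre [238.3 183.1] 0.66 [ 0.5973 -0.0416  0.062 ]
set_screw [247.7 188.7] 0.41 [ 0.5606 -0.0462  0.062 ]
reel_centre [308.3 140. ] 0.72 [ 0.6454 -0.3809  0.0525]
jar_centre [115.  255.7] 0.76 [0.5891 0.3357 0.034 ]
bobbin_centre [147.7 296. ] 0.62 [0.4477 0.3263 0.021 ]
{'time': 0.9, 'joint_pos': array([-1.48600301e+00,  3.41977369e-01,  1.52410236e+00, -1.74537925e-06,
        1.27541181e+00, -1.45999326e-01]), 'joint_velocities': array([-1.17727071e-03, -7.62786190e-06, -1.50745466e-03,  9.93328781e-04,
        2.79805185e-04,  5.19980176e-04]), 'tau': array([ 1.81634027e-04, -4.31121004e+01, -2.44476843e+01,  7.16852280e-02,
        4.81676718e-02, -5.69255576e-07]), 'tcp_pos': array([ 0.12011603, -0.51108884,  0.22675144]), 'tcp_rot': array([-1.30964461,  1.03746843, -1.03758214]), 'ft_force': array([-0.0485879 ,  0.06049105,  0.87016388]), 'wrist_torque': array([-0.00609659, -0.00284525, -0.021225  ]), 'grip_width': 1.001199727772724}
```

```bash
python3 - <<'E'
import cv2
a=cv2.imread('pics/top1.png')[130:240,180:300];b=cv2.imread('pics/scene1.png')[140:260,160:300]
cv2.imwrite('pics/a.png',cv2.resize(a,None,fx=6,fy=5.4,interpolation=cv2.INTER_CUBIC)[:,:,:])
cv2.imwrite('pics/b.png',cv2.resize(b,None,fx=5,fy=5,interpolation=cv2.INTER_CUBIC))
E
```

```text
(no output)
```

View pics/a.png

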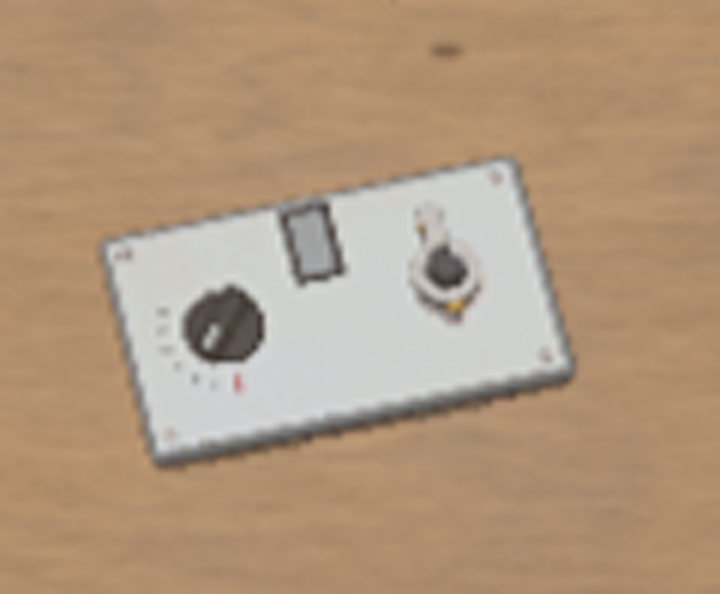

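View pics/b.png

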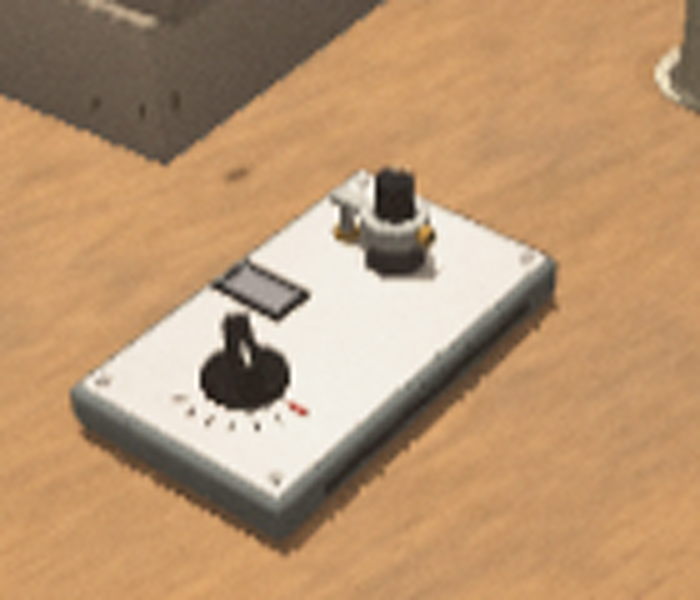

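View pics/scene1.png

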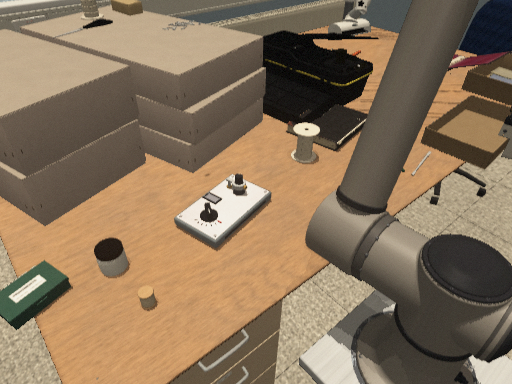

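View pics/top1.png

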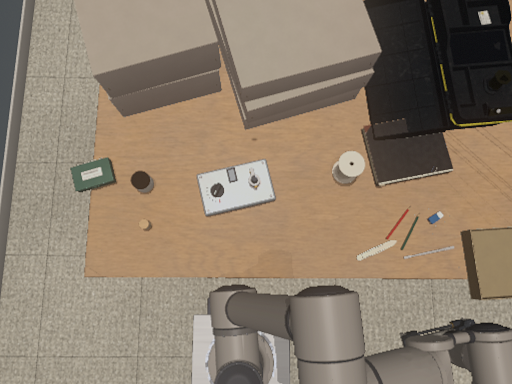

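```bash
python3 - <<'E'
from h import *
for n in ['top','scene']:
    p=snap(n,n+'2.png')
    m=robot.masks_of('winder',p)
    print(len(m),m[0]['confidence'],m[0]['bbox'],m[0]['pixels'].sum())
    msk=m[0]['pixels'].astype(np.uint8)
    # white plate corners
    g=p['pixels'].astype(int); w=((g.min(2)>150)&(cv2.dilate(msk,np.ones((5,5)))>0)).astype(np.uint8)
    w=cv2.morphologyEx(w,cv2.MORPH_CLOSE,np.ones((15,15)))
    c=max(cv2.findContours(w,0,2)[0],key=cv2.contourArea)[:,0,:].astype(float)
    X=np.array([at_z(p,q,.035)[:2] for q in c],np.float32)
    r=cv2.minAreaRect(X); print('plate',np.round(r[0],4),np.round(r[1],4),r[2])
    np.save(n+'mask.npy',msk)
    Image=p
    yaw=None
    cen=np.array(r[0])
    if n=='top':
        for k,z in [('knob_grip',.053),('collar_centre',.062),('set_screw',.062),('flat',.083)]:
            for q in robot.pinpoint(k,p)[:2]: print(k,q['point'],q['confidence'],at_z(p,q['point'],z).round(4))
E
```

```text
2 0.9 [195.7, 158.4, 78.9, 55.6] 3119
plate [0.5773 0.0239] [0.1409 0.2404] 13.837289810180664
knob_grip [219.3, 186.9] 0.44 [0.57   0.0786 0.053 ]
collar_centre [254.9, 182.1] 0.6 [ 0.5855 -0.0419  0.062 ]
set_screw [257.4, 189.5] 0.5 [ 0.56   -0.0504  0.062 ]
flat [254.3, 173.0] 0.59 [ 0.6119 -0.0395  0.083 ]
2 0.67 [173.6, 177.2, 94.7, 71.2] 3722
plate [0.5782 0.0237] [0.1399 0.2399] 13.832815170288086
```

```bash
cat >> h.py <<'E'
C=np.array([.5778,.0238]);YAW=13.83
def wp(x,y):
    a=np.radians(YAW);return C+np.array([[np.cos(a),-np.sin(a)],[np.sin(a),np.cos(a)]])@[x,y]
SP=wp(0,-.065);KN=wp(0,.065)
def st():
    s=robot.sense();M=R.from_rotvec(s['tcp_rot']).as_matrix()
    ax=np.degrees(np.arctan2(M[1,0],M[0,0]))
    print('t %.2f'%s['time'],'pos',s['tcp_pos'].round(4),'jawaxis %.2f'%ax,'ydir',M[:,1].round(3),'F',s['ft_force'].round(1),'T',s['wrist_torque'].round(2),'w mm %.2f'%(s['grip_width']*92),'q',s['joint_pos'].round(2))
    return s,M,ax
def go(xyz,yaw=None):
    s,M,ax=st(); d=M.T@(np.array(xyz)-s['tcp_pos'])*100
    print('shift cm',d.round(2),'turn',None if yaw is None else -(yaw-ax))
E
python3 - <<'E'
from h import *
print(SP,KN)
go([*KN,.15],48)
p=snap('top','top3.png')
g=p['pixels']; c=proj(p,[*KN,.053]);s=proj(p,[*SP,.094]);print(c,s)
def crop(u,r=14):
    m=cv2.getRotationMatrix2D((float(u[0]),float(u[1])),0,20);m[:,2]+=280-u
    return cv2.warpAffine(g,m,(560,560),flags=cv2.INTER_CUBIC)
a,b=crop(c),crop(s)
im=np.hstack([a,b]);im=cv2.resize(im,(800,400))
cv2.imwrite('pics/crop3.png',cv2.cvtColor(im,cv2.COLOR_RGB2BGR))
E
```

```text
[ 0.59333772 -0.0393156 ] [0.56226228 0.0869156 ]
t 1.30 pos [ 0.1201 -0.5111  0.2267] jawaxis -76.78 ydir [-0. -0. -1.] F [ 0.  -0.4 -0.5] T [0.01 0.02 0.03] w mm 91.76 q [-1.49  0.34  1.52 -0.    1.28 -0.15]
shift cm [-48.1    7.67  56.72] turn -124.77679479978659
[216.7902058  189.10779017] [254.25522048 177.65444762]
```

View pics/crop3.png

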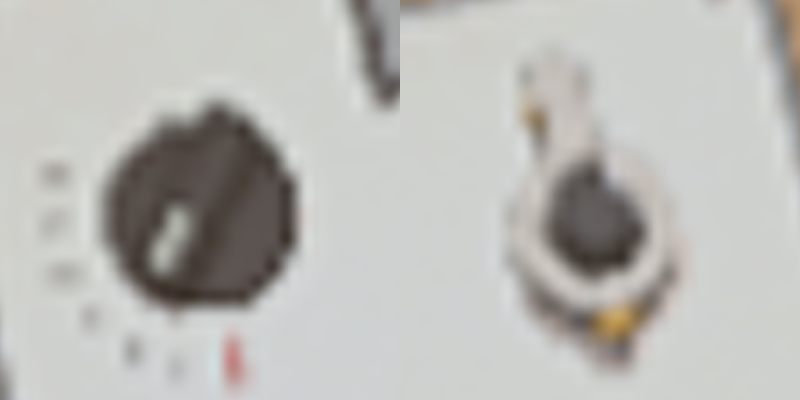

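{"name": "arm_command", "arguments": {"motion": [[[-2.6, 0, 3.1], 0], [[-5.2, 0, 6.2], 0], [[-7.8, 0, 9.3], 0], [[-10.4, 0, 12.4], 0], [[-13, 0, 15.5], 0]], "jaw": 60, "newtons": 15}}

```text
time: 1.77
tcp_pos: [0.2419, -0.3475, 0.2268]
tcp_rot: [-1.309, 1.038, -1.038]
ft_force: [0.2, -1.0, 0.7]
grip_width: 0.688
```

{"name": "arm_command", "arguments": {"motion": [[[-2.6, 0, 3.1], 0], [[-5.2, 0, 6.2], 0], [[-7.8, 0, 9.3], 0], [[-10.4, 0, 12.4], 0], [[-13, 0, 15.5], 0]]}}

```text
time: 2.18
tcp_pos: [0.3632, -0.1853, 0.227]
tcp_rot: [-1.31, 1.037, -1.039]
ft_force: [0.3, -0.6, -0.3]
grip_width: 0.601
```

{"name": "arm_command", "arguments": {"motion": [[[-2.6, 0, 3.1], 7], [[-5.2, 0, 6.2], 14], [[-7.8, 0, 9.3], 21], [[-10.4, 0, 12.4], 28], [[-13, 0, 15.5], 35]]}}

```text
time: 2.6
tcp_pos: [0.467, -0.0475, 0.2269]
tcp_rot: [-1.055, 1.422, -1.423]
ft_force: [0.5, -1.0, -0.9]
grip_width: 0.598
```

```bash
python3 - <<'E'
from h import *
go([*KN,.13],-115)
E
```

```text
t 2.60 pos [ 0.467  -0.0475  0.2269] jawaxis -106.86 ydir [ 0. -0. -1.] F [ 0.5 -1.  -0.9] T [-0.01 -0.01 -0.01] w mm 55.00 q [-0.26  0.24  1.67 -0.    1.23  1.6 ]
shift cm [-15.63   9.69   5.21] turn 8.13663879095607
```

{"name": "arm_command", "arguments": {"motion": [[[-3, 0.5, 1.2], 2], [[-6, 2, 2.4], 4], [[-10, 4, 3.6], 4], [[-13, 6, 4.4], 4], [[-13, 7, 4.4], 4]]}}

```text
time: 3.02
tcp_pos: [0.5468, 0.0677, 0.154]
tcp_rot: [-1.02, 1.468, -1.464]
ft_force: [-2.0, 0.2, 0.3]
grip_width: 0.604
```

```bash
python3 - <<'E'
from h import *
go([*KN,.046],-115)
p=snap('scene','sc4.png')
c=proj(p,[*KN,.053]).astype(int)
cv2.imwrite('pics/sc4c.png',cv2.resize(cv2.imread('pics/sc4.png')[c[1]-70:c[1]+50,c[0]-70:c[0]+90],None,fx=5,fy=5,interpolation=2))
p=snap('top','top4.png')
cv2.imwrite('pics/top4c.png',cv2.resize(cv2.imread('pics/top4.png')[130:250,150:310],None,fx=5,fy=5,interpolation=2))
E
```

```text
t 3.02 pos [0.5468 0.0677 0.154 ] jawaxis -110.35 ydir [-0.001  0.002 -1.   ] F [-2.   0.2  0.3] T [ 0.04  0.13 -0.03] w mm 55.56 q [-0.02  0.46  1.56  0.    1.13  1.91]
shift cm [-2.33 10.8   0.81] turn 4.654891785761322
```

View pics/sc4c.png

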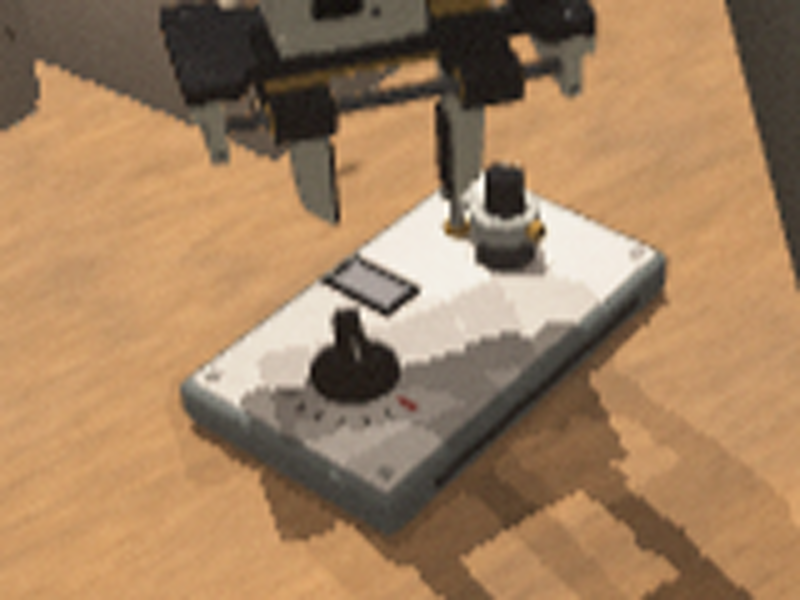

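View pics/top4c.png

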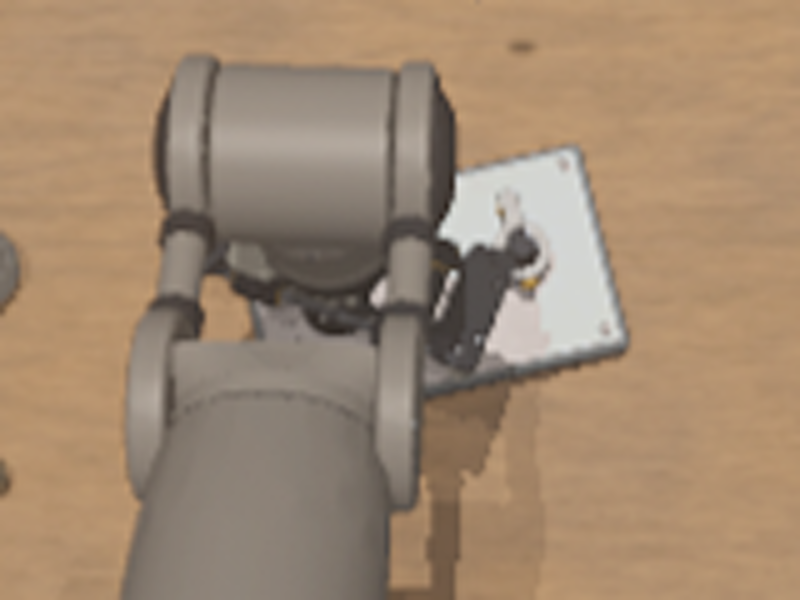

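{"name": "arm_command", "arguments": {"motion": [[[-1, 0, 0.3], 1], [[-2, 0, 0.6], 1], [[-2, 0, 0.6], 1], [[-2, 0, 0.6], 1], [[-2, 0, 0.6], 1]]}}

```text
time: 3.53
tcp_pos: [0.558, 0.0789, 0.1574]
tcp_rot: [-1.006, 1.48, -1.482]
ft_force: [-0.5, 0.4, -0.1]
grip_width: 0.602
```

```bash
python3 - <<'E'
from h import *
go([*KN,.046],-115)
E
```

```text
t 3.53 pos [0.558  0.0789 0.1574] jawaxis -111.58 ydir [ 0.001 -0.    -1.   ] F [-0.5  0.4 -0.1] T [ 0.   -0.08 -0.06] w mm 55.38 q [ 0.    0.47  1.52 -0.    1.15  1.95]
shift cm [-0.9  11.14  0.09] turn 3.416490417445573
```

{"name": "arm_command", "arguments": {"motion": [[[-0.9, 1, 0.1], 3.4], [[-0.9, 3, 0.1], 3.4], [[-0.9, 5, 0.1], 3.4], [[-0.9, 7, 0.1], 3.4], [[-0.9, 8, 0.1], 3.4]]}}

```text
time: 3.95
tcp_pos: [0.5609, 0.087, 0.0749]
tcp_rot: [-0.973, 1.525, -1.522]
ft_force: [-0.4, -0.6, -0.7]
grip_width: 0.597
```

{"name": "arm_command", "arguments": {"motion": [[[0, 1, 0], 0], [[0, 2, 0], 0], [[0, 3, 0], 0], [[0, 3.1, 0], 0], [[0, 3.1, 0], 0]]}}

```text
time: 4.37
tcp_pos: [0.5622, 0.0875, 0.0454]
tcp_rot: [-0.971, 1.523, -1.522]
ft_force: [-0.2, -0.6, 0.2]
grip_width: 0.602
```

```bash
python3 - <<'E'
from h import *
go([*KN,.046],-115)
E
```

```text
t 4.37 pos [0.5622 0.0875 0.0454] jawaxis -114.97 ydir [-0.001 -0.    -1.   ] F [-0.2 -0.6  0.2] T [0.09 0.04 0.03] w mm 55.40 q [ 0.02  0.62  1.62 -0.    0.91  2.03]
shift cm [ 0.05 -0.06  0.03] turn 0.03221539181879507
```

{"name": "arm_command", "arguments": {"motion": [[[0, 0, 0], 0], [[0, 0, 0], 0], [[0, 0, 0], 0], [[0, 0, 0], 0], [[0, 0, 0], 0]], "jaw": 0, "newtons": 20}}

```text
time: 4.78
tcp_pos: [0.5625, 0.0876, 0.0461]
tcp_rot: [-0.97, 1.522, -1.523]
ft_force: [-0.2, -0.8, -0.5]
grip_width: 0.285
```

{"name": "arm_command", "arguments": {"motion": [[[0, 0, 0], 0], [[0, 0, 0], 0], [[0, 0, 0], 0], [[0, 0, 0], 0], [[0, 0, 0], 0]]}}

```text
time: 5.2
tcp_pos: [0.562, 0.0871, 0.0459]
tcp_rot: [-0.972, 1.522, -1.523]
ft_force: [-2.0, -4.9, 4.4]
grip_width: 0.149
```

```bash
python3 - <<'E'
from h import *
go([*KN,.046],-76)
p=snap('scene','sc5.png')
c=proj(p,[*KN,.053]).astype(int)
cv2.imwrite('pics/sc5c.png',cv2.resize(cv2.imread('pics/sc5.png')[c[1]-70:c[1]+50,c[0]-70:c[0]+90],None,fx=5,fy=5,interpolation=2))
E
```

```text
t 5.20 pos [0.562  0.0871 0.0459] jawaxis -114.96 ydir [-0.001 -0.001 -1.   ] F [-2.  -4.9  4.4] T [-0.67  0.47  0.01] w mm 13.74 q [ 0.02  0.62  1.62 -0.    0.91  2.03]
shift cm [ 0.01 -0.01  0.03] turn -38.963493581873166
```

View pics/sc5c.png

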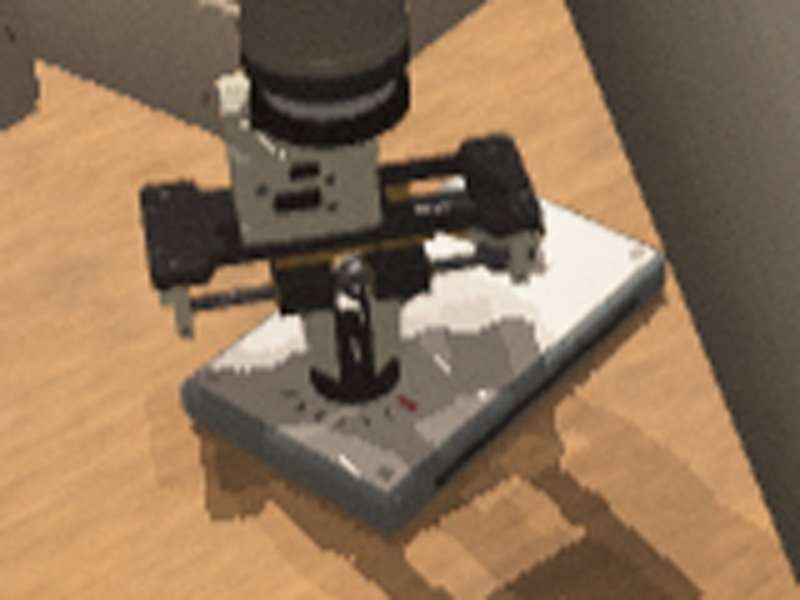

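{"name": "arm_command", "arguments": {"motion": [[[0, 0, 0], -6], [[0, 0, 0], -12], [[0, 0, 0], -18], [[0, 0, 0], -24], [[0, 0, 0], -30]], "newtons": 30}}

```text
time: 5.67
tcp_pos: [0.5619, 0.0862, 0.0459]
tcp_rot: [-1.254, 1.14, -1.141]
ft_force: [-4.0, -9.6, 5.0]
grip_width: 0.148
```

{"name": "arm_command", "arguments": {"motion": [[[0, 0, 0], -2], [[0, 0, 0], -4], [[0, 0, 0], -6], [[0, 0, 0], -8], [[0, 0, 0], -8]]}}

```text
time: 6.08
tcp_pos: [0.5619, 0.0859, 0.0459]
tcp_rot: [-1.312, 1.038, -1.039]
ft_force: [-3.0, -10.0, 3.9]
grip_width: 0.151
```

```bash
python3 - <<'E'
from h import *
go([*KN,.046],-76.2)
E
```

```text
t 6.08 pos [0.5619 0.0859 0.0459] jawaxis -76.86 ydir [-0.001 -0.002 -1.   ] F [ -3.  -10.    3.9] T [-1.66  0.66  0.  ] w mm 13.90 q [ 0.02  0.62  1.62 -0.    0.91  1.36]
shift cm [-0.09 -0.01  0.05] turn -0.6567666384865873
```

{"name": "arm_command", "arguments": {"motion": [[[0, 0, 0], -1], [[0, 0, 0], -2], [[0, 0, 0], -3], [[0, 0, 0], -4], [[0, 0, 0], -4]]}}

```text
time: 6.5
tcp_pos: [0.5619, 0.0859, 0.0459]
tcp_rot: [-1.337, 0.988, -0.989]
ft_force: [-2.9, -10.2, 5.2]
grip_width: 0.156
```

```bash
python3 - <<'E'
from h import *
go([*KN,.046],-76.2)
E
```

```text
t 6.50 pos [0.5619 0.0859 0.0459] jawaxis -73.02 ydir [-0.001 -0.002 -1.   ] F [ -2.9 -10.2   5.2] T [-1.72  0.66 -0.75] w mm 14.36 q [ 0.02  0.62  1.62 -0.    0.91  1.29]
shift cm [-0.09 -0.01  0.06] turn 3.1833577140184417
```

{"name": "arm_command", "arguments": {"motion": [[[0, 0, 0], 0], [[0, 0, 0], 0], [[0, 0, 0], 0], [[0, 0, 0], 0], [[0, 0, 0], 0]], "jaw": 50}}

```text
time: 6.92
tcp_pos: [0.5624, 0.088, 0.0457]
tcp_rot: [-1.335, 0.987, -0.987]
ft_force: [0.2, -1.1, 1.4]
grip_width: 0.463
```

{"name": "arm_command", "arguments": {"motion": [[[0, -3, 0], 0], [[0, -6, 0], 0], [[0, -8, 0], 0], [[0, -9, 0], 0], [[0, -9, 0], 0]]}}

```text
time: 7.33
tcp_pos: [0.5637, 0.0879, 0.138]
tcp_rot: [-1.332, 0.984, -0.99]
ft_force: [0.4, -0.2, 0.3]
grip_width: 0.502
```

```bash
python3 - <<'E'
from h import *
go([*SP,.135],-46)
p=snap('scene','sc6.png')
c=proj(p,[*KN,.053]).astype(int)
cv2.imwrite('pics/sc6c.png',cv2.resize(cv2.imread('pics/sc6.png')[c[1]-70:c[1]+50,c[0]-70:c[0]+90],None,fx=5,fy=5,interpolation=2))
E
```

```text
t 7.33 pos [0.5637 0.0879 0.138 ] jawaxis -72.95 ydir [ 0.005  0.    -1.   ] F [ 0.4 -0.2  0.3] T [ 0.06 -0.01 -0.02] w mm 46.16 q [0.02 0.5  1.53 0.   1.11 1.29]
shift cm [13.03  0.32 -0.9 ] turn -26.94973720727883
```

View pics/sc6c.png

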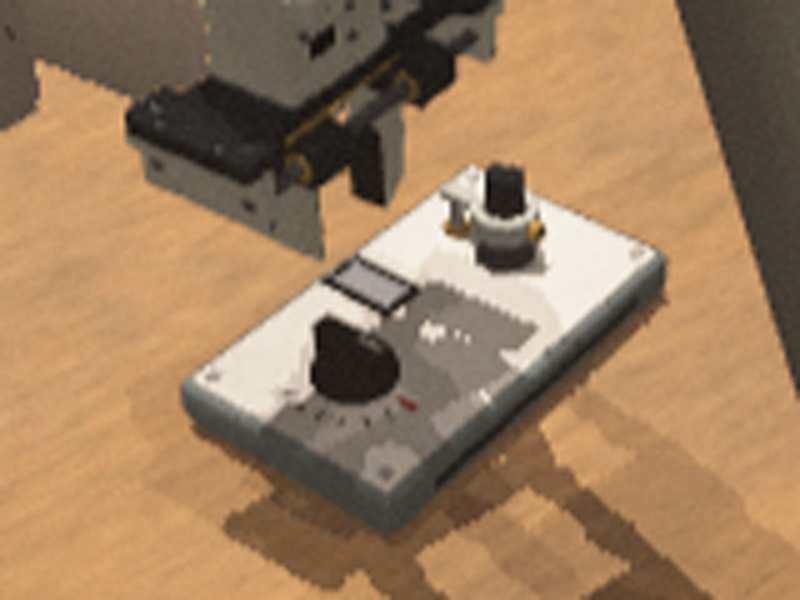

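{"name": "arm_command", "arguments": {"motion": [[[3, 0, -0.2], -6], [[6, 0, -0.4], -12], [[9, 0, -0.6], -18], [[12, 0, -0.8], -24], [[13.2, 0.2, -0.9], -27]]}}

```text
time: 7.8
tcp_pos: [0.5923, -0.0446, 0.1317]
tcp_rot: [-1.481, 0.626, -0.623]
ft_force: [0.3, -0.3, 0.0]
grip_width: 0.496
```

{"name": "arm_command", "arguments": {"motion": [[[0, 0, 0], 0], [[0, 0, 0], 0], [[0, 0, 0], 0], [[0, 0, 0], 0], [[0, 0, 0], 0]]}}

```text
time: 8.22
tcp_pos: [0.5921, -0.04, 0.1336]
tcp_rot: [-1.479, 0.627, -0.626]
ft_force: [-0.1, 0.4, -0.2]
grip_width: 0.501
```

```bash
python3 - <<'E'
from h import *
go([SP[0],SP[1]-.0018,.075],-46)
p=snap('scene','sc7.png')
c=proj(p,[*SP,.083]).astype(int)
cv2.imwrite('pics/sc7c.png',cv2.resize(cv2.imread('pics/sc7.png')[c[1]-40:c[1]+40,c[0]-50:c[0]+50],None,fx=7,fy=7,interpolation=2))
E
```

```text
t 8.22 pos [ 0.5921 -0.04    0.1336] jawaxis -45.92 ydir [-0.  0. -1.] F [-0.1  0.4 -0.2] T [ 0.03 -0.03 -0.03] w mm 46.06 q [-0.2   0.55  1.46  0.    1.13  0.6 ]
shift cm [0.17 5.86 0.01] turn 0.08074721596410228
```

View pics/sc7c.png

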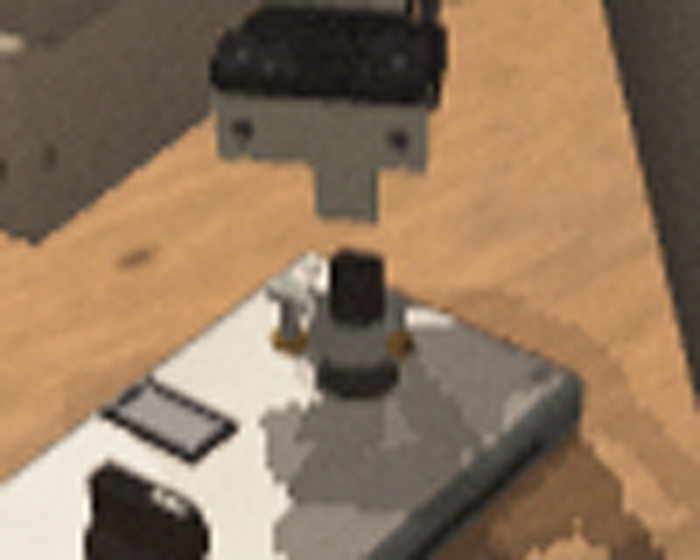

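{"name": "arm_command", "arguments": {"motion": [[[0.1, 1.5, 0], 0], [[0.2, 3, 0], 0], [[0.2, 4.5, 0], 0], [[0.2, 5.8, 0], 0], [[0.2, 5.8, 0], 0]]}}

```text
time: 8.68
tcp_pos: [0.5921, -0.0417, 0.0733]
tcp_rot: [-1.479, 0.63, -0.623]
ft_force: [-0.1, -0.4, -0.6]
grip_width: 0.497
```

{"name": "arm_command", "arguments": {"motion": [[[0, 0, 0], 0], [[0, 0, 0], 0], [[0, 0, 0], 0], [[0, 0, 0], 0], [[0, 0, 0], 0]], "jaw": 0, "newtons": 20}}

```text
time: 9.1
tcp_pos: [0.5924, -0.0407, 0.0766]
tcp_rot: [-1.476, 0.63, -0.624]
ft_force: [-3.7, 5.8, 6.0]
grip_width: 0.201
```

{"name": "arm_command", "arguments": {"motion": [[[0, 0, 0], 0], [[0, 0, 0], 0], [[0, 0, 0], 0], [[0, 0, 0], 0], [[0, 0, 0], 0]]}}

```text
time: 9.52
tcp_pos: [0.5924, -0.0408, 0.0766]
tcp_rot: [-1.477, 0.63, -0.624]
ft_force: [-6.7, 6.6, 7.3]
grip_width: 0.203
```

```bash
python3 - <<'E'
from h import *
go([SP[0],SP[1]-.0018,.075],-46)
E
```

```text
t 9.52 pos [ 0.5924 -0.0408  0.0766] jawaxis -45.96 ydir [-0.003  0.003 -1.   ] F [-6.7  6.6  7.3] T [ 1.28  1.01 -0.04] w mm 18.68 q [-0.2   0.62  1.51  0.    1.01  0.6 ]
shift cm [0.09 0.16 0.05] turn 0.03969099681015109
```

{"name": "arm_command", "arguments": {"motion": [[[0, 0, 0], 6], [[0, 0, 0], 12], [[0, 0, 0], 18], [[0, 0, 0], 24], [[0, 0, 0], 30]]}}

```text
time: 9.93
tcp_pos: [0.5924, -0.0394, 0.0766]
tcp_rot: [-1.311, 1.034, -1.026]
ft_force: [-5.1, 13.3, 6.9]
grip_width: 0.201
```

{"name": "arm_command", "arguments": {"motion": [[[0, 0, 0], 6], [[0, 0, 0], 12], [[0, 0, 0], 18], [[0, 0, 0], 24], [[0, 0, 0], 30]]}}

```text
time: 10.35
tcp_pos: [0.5931, -0.0383, 0.0766]
tcp_rot: [-1.058, 1.419, -1.409]
ft_force: [-2.7, 17.5, 5.3]
grip_width: 0.201
```

```bash
python3 - <<'E'
from h import *
go([SP[0],SP[1]-.0018,.075],-166.2)
E
```

```text
t 10.35 pos [ 0.5931 -0.0383  0.0766] jawaxis -106.25 ydir [-0.001  0.006 -1.   ] F [-2.7 17.5  5.3] T [3.1  0.32 0.06] w mm 18.50 q [-0.2   0.62  1.51  0.01  1.01  1.65]
shift cm [0.26 0.16 0.1 ] turn 59.94976875901412
```

{"name": "arm_command", "arguments": {"motion": [[[-0.1, 0, 0], 6], [[-0.2, 0, 0], 12], [[-0.3, 0, 0.1], 18], [[-0.3, 0, 0.1], 24], [[-0.3, 0, 0.1], 30]]}}

```text
time: 10.77
tcp_pos: [0.5944, -0.0376, 0.0766]
tcp_rot: [-0.713, 1.778, -1.771]
ft_force: [-4.5, 9.3, 5.5]
grip_width: 0.2
```

{"name": "arm_command", "arguments": {"motion": [[[0, 0, 0], 6], [[0, 0, 0], 12], [[0, 0, 0], 18], [[0, 0, 0], 24], [[0, 0, 0], 30]]}}

```text
time: 11.18
tcp_pos: [0.5957, -0.0376, 0.0766]
tcp_rot: [-0.251, 2.097, -2.09]
ft_force: [-0.2, 8.8, 2.6]
grip_width: 0.204
```

{"name": "arm_command", "arguments": {"motion": [[[0, 0, 0], 0], [[0, 0, 0], 0], [[0, 0, 0], 0], [[0, 0, 0], 0], [[0, 0, 0], 0]]}}

```text
time: 11.6
tcp_pos: [0.5957, -0.0376, 0.0766]
tcp_rot: [-0.256, 2.094, -2.087]
ft_force: [-0.7, 9.1, 2.6]
grip_width: 0.205
```

```bash
python3 - <<'E'
from h import *
go([SP[0],SP[1],.075],-166.17)
p=snap('scene','sc8.png')
c=proj(p,[*SP,.083]).astype(int)
cv2.imwrite('pics/sc8c.png',cv2.resize(cv2.imread('pics/sc8.png')[c[1]-40:c[1]+40,c[0]-50:c[0]+50],None,fx=7,fy=7,interpolation=2))
E
```

```text
t 11.60 pos [ 0.5957 -0.0376  0.0766] jawaxis -165.97 ydir [ 0.001  0.003 -1.   ] F [-0.7  9.1  2.6] T [ 1.74  0.05 -0.01] w mm 18.82 q [-0.19  0.62  1.51  0.    1.01  2.7 ]
shift cm [0.27 0.16 0.1 ] turn 0.2000654222265723
```

View pics/sc8c.png

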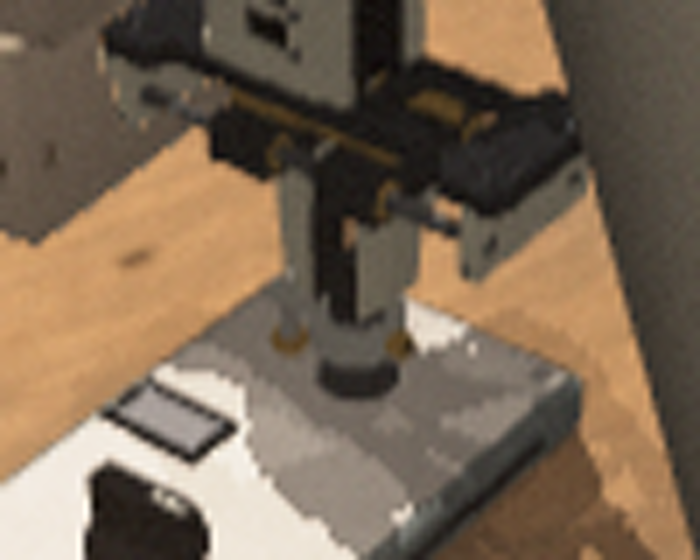

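{"name": "arm_command", "arguments": {"motion": [[[0, 0, 0], 0], [[0, 0, -0.1], 0.2], [[0, 0, -0.15], 0.2], [[0, 0, -0.15], 0.2], [[0, 0, -0.15], 0.2]]}}

```text
time: 12.07
tcp_pos: [0.5957, -0.0376, 0.0766]
tcp_rot: [-0.252, 2.094, -2.091]
ft_force: [0.1, 6.4, 2.7]
grip_width: 0.202
```

```bash
python3 - <<'E'
from h import *
go([SP[0],SP[1],.075],-166.17)
E
```

```text
t 12.07 pos [ 0.5957 -0.0376  0.0766] jawaxis -166.16 ydir [ 0.002  0.001 -1.   ] F [0.1 6.4 2.7] T [ 1.33 -0.16 -0.02] w mm 18.61 q [-0.19  0.62  1.51  0.    1.01  2.71]
shift cm [0.27 0.16 0.11] turn 0.007810952109082336
```

{"name": "arm_command", "arguments": {"motion": [[[0, 0, 0], 0], [[0, 0, 0], 0], [[0, 0, 0], 0], [[0, 0, 0], 0], [[0, 0, 0], 0]], "jaw": 70}}

```text
time: 12.48
tcp_pos: [0.5951, -0.039, 0.0757]
tcp_rot: [-0.254, 2.093, -2.094]
ft_force: [0.6, -1.1, -0.2]
grip_width: 0.515
```

{"name": "arm_command", "arguments": {"motion": [[[0, -1, 0], 0], [[0, -2, 0], 0], [[0, -3, 0], 0], [[0, -4, 0], 0], [[0, -6, 0], 0]]}}

```text
time: 12.9
tcp_pos: [0.5944, -0.0385, 0.1358]
tcp_rot: [-0.256, 2.095, -2.094]
ft_force: [-0.3, -0.1, -0.7]
grip_width: 0.697
```

{"name": "arm_command", "arguments": {"motion": [[[0, 0, 0], -6], [[0, 0, 0], -13], [[0, 0, 0], -20], [[0, 0, 0], -27], [[0, 0, 0], -34]]}}

```text
time: 13.32
tcp_pos: [0.5955, -0.0387, 0.1371]
tcp_rot: [-0.769, 1.722, -1.724]
ft_force: [-0.4, 0.4, -0.2]
grip_width: 0.705
```

```bash
python3 - <<'E'
from h import *
go([.5946,-.0404,.13],-76.17)
p=snap('scene','sc9.png')
c=proj(p,[*SP,.083]).astype(int)
cv2.imwrite('pics/sc9c.png',cv2.resize(cv2.imread('pics/sc9.png')[c[1]-40:c[1]+40,c[0]-50:c[0]+50],None,fx=7,fy=7,interpolation=2))
E
```

```text
t 13.32 pos [ 0.5955 -0.0387  0.1371] jawaxis -131.81 ydir [ 0.001 -0.    -1.   ] F [-0.4  0.4 -0.2] T [ 0.1  -0.02  0.02] w mm 64.83 q [-0.19  0.55  1.45 -0.    1.14  2.11]
shift cm [0.19 0.71 0.05] turn -55.64433957336054
```

View pics/sc9c.png

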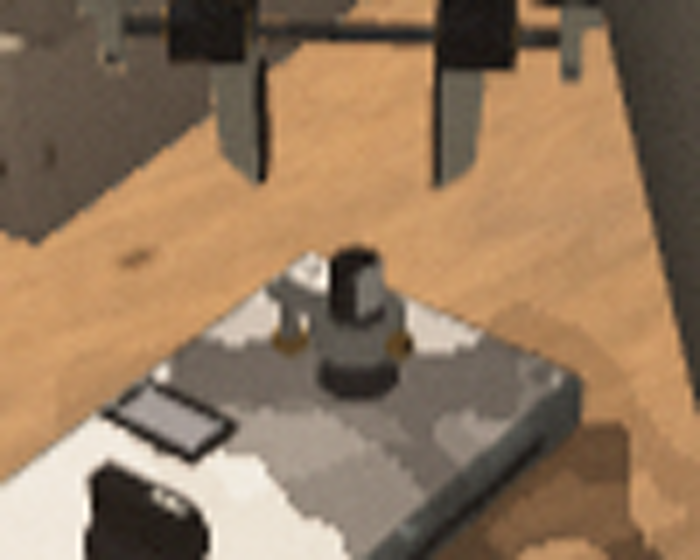

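{"name": "arm_command", "arguments": {"motion": [[[0, 0, 0], -7], [[0.1, 0, 0], -14], [[0.2, 0, 0], -21], [[0.2, 0, 0], -28], [[0.2, 0, 0], -35]]}}

```text
time: 13.78
tcp_pos: [0.5941, -0.0402, 0.1368]
tcp_rot: [-1.148, 1.298, -1.299]
ft_force: [0.0, 0.7, -0.6]
grip_width: 0.699
```

{"name": "arm_command", "arguments": {"motion": [[[0, 0, 0], -7], [[0, 0, 0], -14], [[0, 0, 0], -20.7], [[0, 0, 0], -20.7], [[0, 0, 0], -20.7]]}}

```text
time: 14.2
tcp_pos: [0.5941, -0.0402, 0.1365]
tcp_rot: [-1.309, 1.037, -1.038]
ft_force: [0.4, 0.2, -0.1]
grip_width: 0.702
```

```bash
python3 - <<'E'
from h import *
go([.5946,-.0404,.047],-76.17)
p=snap('top','t10.png')
c=proj(p,[*SP,.083]).astype(int)
p=snap('scene','sc10.png')
c=proj(p,[*SP,.083]).astype(int)
cv2.imwrite('pics/sc10c.png',cv2.resize(cv2.imread('pics/sc10.png')[c[1]-40:c[1]+40,c[0]-50:c[0]+50],None,fx=7,fy=7,interpolation=2))
E
```

```text
t 14.20 pos [ 0.5941 -0.0402  0.1365] jawaxis -76.77 ydir [ 0.001 -0.    -1.   ] F [ 0.4  0.2 -0.1] T [-0.02 -0.04 -0.04] w mm 64.61 q [-0.2   0.55  1.45 -0.    1.14  1.14]
shift cm [0.03 8.95 0.04] turn -0.5990363703380268
```

View pics/sc10c.png

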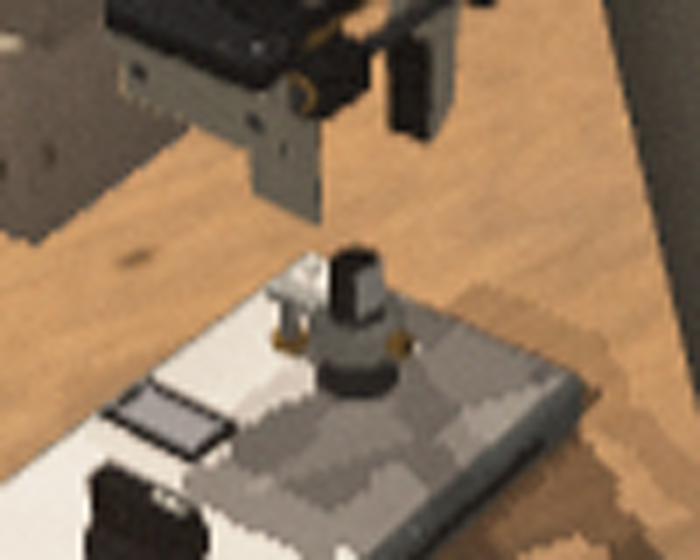

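{"name": "arm_command", "arguments": {"motion": [[[0, 2, 0], -0.6], [[0, 4, 0], -0.6], [[0, 6, 0], -0.6], [[0, 8, 0], -0.6], [[0, 9, 0], -0.6]]}}

```text
time: 14.72
tcp_pos: [0.5926, -0.0399, 0.0436]
tcp_rot: [-1.316, 1.03, -1.026]
ft_force: [-0.7, 0.4, -0.3]
grip_width: 0.7
```

{"name": "arm_command", "arguments": {"motion": [[[0, 0, 0], 0], [[0, 0, 0], 0], [[0, 0, 0], 0], [[0, 0, 0], 0], [[0, 0, 0], 0]]}}

```text
time: 15.13
tcp_pos: [0.5946, -0.0403, 0.047]
tcp_rot: [-1.315, 1.024, -1.027]
ft_force: [-1.0, -0.1, -0.0]
grip_width: 0.701
```

```bash
python3 - <<'E'
from h import *
go([.5946,-.0404,.047],-76.17)
E
```

```text
t 15.13 pos [ 0.5946 -0.0403  0.047 ] jawaxis -75.88 ydir [ 0.002 -0.001 -1.   ] F [-1.  -0.1 -0. ] T [ 0.01  0.01 -0.03] w mm 64.48 q [-0.2   0.66  1.54 -0.    0.95  1.13]
shift cm [ 0.01  0.   -0.  ] turn 0.28560750202449015
```

{"name": "arm_command", "arguments": {"motion": [[[0, 0, 0], 0.3], [[0, 0, 0], 0.3], [[0, 0, 0], 0.3], [[0, 0, 0], 0.3], [[0, 0, 0], 0.3]], "jaw": 0, "newtons": 25}}

```text
time: 15.55
tcp_pos: [0.5939, -0.0403, 0.0459]
tcp_rot: [-1.314, 1.029, -1.03]
ft_force: [0.0, -0.5, 0.7]
grip_width: 0.43
```

{"name": "arm_command", "arguments": {"motion": [[[0, 0, 0], 0], [[0, 0, 0], 0], [[0, 0, 0], 0], [[0, 0, 0], 0], [[0, 0, 0], 0]]}}

```text
time: 15.97
tcp_pos: [0.5939, -0.0402, 0.0458]
tcp_rot: [-1.314, 1.029, -1.03]
ft_force: [-0.2, -2.0, 1.7]
grip_width: 0.429
```

```bash
python3 - <<'E'
from h import *
go([.5946,-.0404,.068],-76.17)
E
```

```text
t 15.97 pos [ 0.5939 -0.0402  0.0458] jawaxis -76.17 ydir [ 0. -0. -1.] F [-0.2 -2.   1.7] T [-0.24  0.04  0.02] w mm 39.49 q [-0.2   0.66  1.54 -0.    0.95  1.13]
shift cm [ 0.03 -2.22  0.06] turn 0.003752668160615258
```

{"name": "arm_command", "arguments": {"motion": [[[0, 0, 0], 0], [[0, -0.3, 0], 0], [[0, -0.6, 0], 0], [[0, -0.9, 0], 0], [[0, -1.2, 0], 0]], "newtons": 35}}

```text
time: 16.38
tcp_pos: [0.5939, -0.0402, 0.058]
tcp_rot: [-1.314, 1.029, -1.03]
ft_force: [0.9, -2.7, -2.2]
grip_width: 0.428
```

{"name": "arm_command", "arguments": {"motion": [[[0, -0.3, 0], 0], [[0, -0.6, 0], 0], [[0, -0.9, 0], 0], [[0, -0.9, 0], 0], [[0, -0.9, 0], 0]]}}

```text
time: 16.8
tcp_pos: [0.5939, -0.0402, 0.067]
tcp_rot: [-1.314, 1.029, -1.03]
ft_force: [1.3, -2.9, -0.4]
grip_width: 0.424
```

```bash
python3 - <<'E'
from h import *
go([.5946,-.0404,.0668],-76.17)
p0=snap('top','t11.png')
p=snap('scene','sc11.png')
print([(q['point'],q['confidence']) for q in robot.pinpoint('set_screw',p)[:2]],proj(p,[*(wp(-.0255,-.065)+[.0013,-.0011]),.083]),proj(p,[*(wp(-.0255,-.065)+[.0013,-.0011]),.062]))
c=proj(p,[*SP,.083]).astype(int)
cv2.imwrite('pics/sc11c.png',cv2.resize(cv2.imread('pics/sc11.png')[c[1]-40:c[1]+40,c[0]-50:c[0]+50],None,fx=7,fy=7,interpolation=2))
E
```

```text
t 16.80 pos [ 0.5939 -0.0402  0.067 ] jawaxis -76.17 ydir [ 0. -0. -1.] F [ 1.3 -2.9 -0.4] T [-0.45 -0.15 -0.03] w mm 38.97 q [-0.2   0.63  1.52 -0.    0.99  1.13]
shift cm [0.03 0.02 0.06] turn 0.003345352907160759
[([246.2, 184.6], 0.5)] [245.66856105 181.12613385] [245.69828064 187.05799532]
```

View pics/sc11c.png

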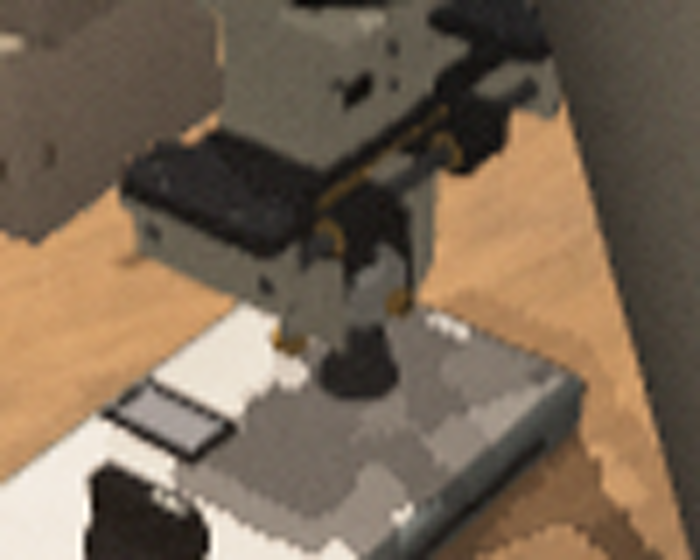

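```bash
python3 - <<'E'
from h import *
p=robot.get_image('scene')
cv2.imwrite('pics/sc12.png',cv2.cvtColor(p['pixels'],cv2.COLOR_RGB2BGR))
def cen(im):
    u=proj(p,[*(wp(-.0255,-.065)),.0725]);h=cv2.cvtColor(im,cv2.COLOR_BGR2HSV)
    m=cv2.inRange(h,(12,130,60),(30,255,255));Y,X=np.nonzero(m);k=(abs(X-u[0])<7)&(abs(Y-u[1])<10)
    return X[k].mean(),Y[k].mean(),k.sum()
for f in ['sc9','sc10','sc11','sc12']: print(f,cen(cv2.imread(f'pics/{f}.png')))
for k,z in dict(reel_centre=.0525,jar_centre=.034,bobbin_centre=.021).items():
    for q in robot.pinpoint(k,p)[:1]: print(k,q['point'],at_z(p,q['point'],z).round(3))
c=proj(p,[*KN,.053]).astype(int)
cv2.imwrite('pics/sc12c.png',cv2.resize(cv2.imread('pics/sc12.png')[c[1]-30:c[1]+30,c[0]-40:c[0]+40],None,fx=9,fy=9,interpolation=2))
st()
E
```

```text
sc9 (np.float64(244.28571428571428), np.float64(187.0), np.int64(7))
sc10 (np.float64(244.5), np.float64(186.875), np.int64(8))
sc11 (np.float64(244.5), np.float64(180.875), np.int64(8))
sc12 (np.float64(245.4), np.float64(180.7), np.int64(10))
jar_centre [110.4, 258.6] [0.587 0.348 0.034]
bobbin_centre [148.2, 294.6] [0.45  0.324 0.021]
t 17.15 pos [ 0.5939 -0.0402  0.0667] jawaxis -76.17 ydir [-0. -0. -1.] F [ 0.8 -3.8 -1.3] T [-0.57 -0.2   0.02] w mm 39.11 q [-0.2   0.63  1.52 -0.    0.99  1.13]
```

View pics/sc12c.png

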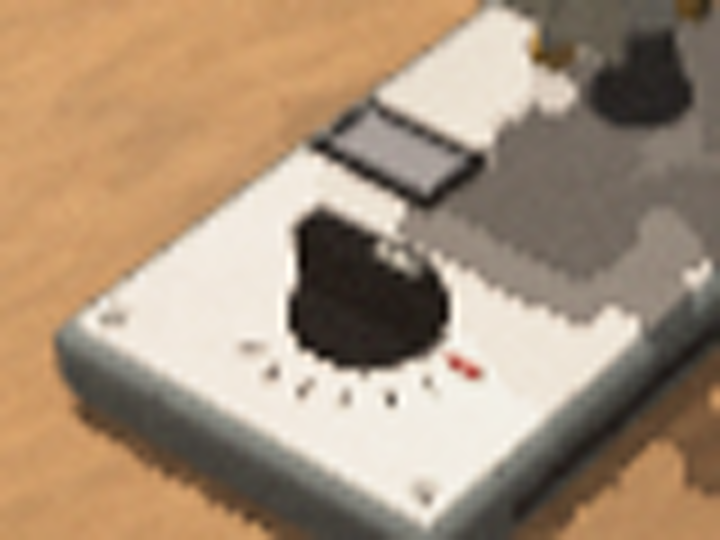

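```bash
python3 -c "
from workcell import robot
print(robot.job_done())"
```

```text
the job is handed in; nothing more can be done
None
```

The winder is ready for the set screw to be tightened. I handed the job in at about 17 s with the collar held up at 35 N.

- **Reset knob:** I turned it anticlockwise until the wrist torque jumped to about 0.75 N m at the zero stop. The last image shows its bar lying along the winder's x.
- **Spindle:** The fingers closed on the flat at 18.7 mm, and I turned it about 120° clockwise to match the set screw's direction. The tool's final angle was within about 0.1° of the winder direction I measured from the images. The bright flat then showed on the screw's side in the image.
- **Collar:** I gripped it across the winder's y and lifted it 21 mm by the arm's reading. In the scene image the screw rose 6.0 to 6.2 pixels, against 5.9 expected for 21 mm, so I saw no sign of slipping.
- **Winder position:** The contact forces put the spindle about 1 to 2 mm from my camera estimate. I corrected for that before gripping the collar.
- **Bystanders:** The jar and bobbin were found where they started, within the measuring noise. The network did not find the reel in the last image, so I could not confirm it. The arm's path did not go near it.

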